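Draw the hot tray out of the bearing oven with the pull hook

TASK

The bearings in the small bench oven are hot: take the pull hook from its rest, put its tip down through the finger hole in the tray's front tab and draw the tray out gently, never with more than 20 newtons on the hook, until you feel it press firmly against its stop. Leave the tray drawn out and put the hook back in its rest as it was. Touch the tray with nothing but the hook, and leave everything else on the bench where it is.

Things in the scene. Friction and masses are not known exactly. Their poses are not given: they have to be found in the camera images.
- hook: pull hook, lying level in its rest: a wooden handle bar 130 x 18 x 18 mm, origin at the handle's centre, x along the bar towards the hook end, z up. From the handle's +x end a steel rod of 8 mm diameter runs on along the axis to x = 125 mm and there bends straight down; its round tip ends 50 mm below the bar's axis. About 0.16 kg, balanced near the handle's centre. Grip the handle's middle from above across its 18 mm width; the axis lies 85 mm above the bench in the rest
- hook_tip (a point): lowest point of the hook's down-turned 8 mm tip (in the hook's frame x = 125, z = -50 mm)
- hook_rest: fixed bare-metal stand for the hook, base 180 x 60 mm; origin on the bench; x along the stored hook towards its hook end. Two U forks, 10 mm thick, open at the top: one under the handle at x = -52 mm (30 mm wide inside, seat 76 mm above the bench), one under the rod at x = +92 mm (24 mm wide inside, seat 81 mm above the bench); fork walls rise 12 mm above the seats. The stored hook's origin lies 85 mm above the rest's origin, with equal yaw
- oven: bench oven, fixed, 300 x 300 x 170 mm, origin at the centre of its underside, front towards its own -x; the tray slides out of its front along -x. Inside is an adjustable stop that cannot be seen: the tray meets it after 70 to 110 mm of travel from fully shut. The stop is a springy bumper of about 2 N per mm; 4 N or more on it counts as firm
- tray: aluminium tray in the oven with bearing rings seated on it; its axes are the oven's and its origin coincides with the oven's when shut, so minus its x in the oven's frame is how far it is drawn out (it starts 0 to 15 mm out). It slides with about 3 N of drag and stays where it is left. A level tab, 80 mm wide, 5 mm thick, sticks out 44 mm in front of its front panel (panel 246 mm wide, from 70 to 120 mm above the bench)
- tray_hole (a point): centre of the round finger hole, 26 mm diameter, straight down through the tab, at the tab's top face, 80 mm above the bench; 22 mm in front of the tray's front panel; free space below
- hammer: bystander: hammer lying on the bench
- wrench: bystander: wrench lying on the bench
- tape_roll: bystander: roll of masking tape lying flat, 90 mm diameter, 24 mm high
- socket: bystander: steel socket standing, 28 mm diameter, 36 mm high
- piston: bystander: aluminium piston standing, 76 mm diameter, 52 mm high
- spray_can: bystander: blue spray can, 60 mm diameter, 150 mm high
- grease_jar: bystander: amber jar, 72 mm diameter, 70 mm high
Mind the look-alikes: they are no part of the job. Leave any blue look-alike of the hook alone.

How it is judged:
By the outcome, as a careful person would: the job done as asked, in the order asked, and still so for the second after the job is handed in, with the robot touching nothing.
It also fails if it takes over 69 s, if anything falls off the work surface, if the arm or the gripper's body presses on something with over 40 N, if the wrist force passes 120 N, or if a joint passes its speed limit or range.

ROBOT

A 6-joint arm with a two-finger parallel gripper is mounted at the origin on the work surface. World frame = base frame: x ahead of the robot, y to its left, z up, the work surface at z = 0. Lengths are in mm, angles in rad, forces in N, time in s.
With the tool pointing down it reaches from about 400 to 925 mm from the base axis. Payload 12.5 kg.
Tool frame: the origin (TCP) lies at the very end of the fingers, on their centre line; the grasp point (between the pads) lies 19 mm behind it (env.grip_point_offset is the distance from the TCP to the grasp point, in mm); z points along the fingers, y is the direction in which the jaws open and shut (so a half turn about z gives the same grasp; the last joint's range is limited). The gripper opens to 95 mm and grips with 3 to 60 N. Pads are 20 mm wide; open, the fingers measure 119 mm over their backs; the gripper's body (75 mm by 180 mm) begins 59 mm behind the grasp point.
Start: joints at [-1.374, 0.491, 1.559, -0, 1.092, -0.106], TCP at [186.395, -596.58, 180.361] pointing down, gripper open.
Joint ranges: [-3.1, 3.1], [-0.84, 2.19], [0.05, 2.79], [-1.13, 4.28], [0.06, 2.93], [-2.69, 2.69]. Speed limits (rad/s): [2.22, 2.22, 2.79, 3.14, 3.14, 3.14].

INTERFACE

Orientations are given as [roll, pitch, yaw] about the fixed x, y, z axes, in that order (R = Rz(yaw) Ry(pitch) Rx(roll)).
In Python, from cell import env gives the robot as it stands.
- The arm moves only by the tool drive_tool, never from a script. Its argument "commands" is a list of rows, each an object of numbers: "dx", "dy", "dz": the shift along the world's x, y, z in mm; "yaw": the turn about the world's z in degrees. In form: [{"dx": .., "dy": .., "dz": .., "yaw": ..}, ...]. A call has 1 to 5 rows; each row shifts and turns the commanded pose from where the row before left it; what a row does not reach is not made up. A row lasts 1/12 s, in which the tool goes at most 41.7 mm and 7.16 degrees, less where a joint would pass 70% of its speed; a pose out of reach is approached as far as the arm can. A call with a gripper value outside its range is refused whole. "grip" is the opening, from 0 (shut) to 1 (fully open), set as the call begins (left out, the last holds). The fingers move at their own pace and stop on an object; the grip force is fixed at half the most. Time passes only in rows, so rows that do not move let the fingers close. It gives the time, the measured TCP pose, the force and the opening at its end, in the units of the state.
- env.state(): the state, without advancing time (a new reading comes with each control period).
- env.read_camera(name): name is "side" or "top" or "wrist"; returns the picture (480x640x3 uint8, red, green, blue); there is no depth.
- env.calibration(name): a dict with "intrinsics" (3x3 intrinsics, pixels), "rvec" (rotation vector, rad) and "tvec" (3), from world to camera coordinates, as OpenCV has them. Camera axes: x right, y down, z forward; pixel columns grow to the right and rows downward; lengths in mm; the calibration is good to about 2 mm. A picture is of the moment at which its call begins: read the wrist's pose just before it. calibration takes no time and is no camera call; for the wrist camera it gives the pose at the moment of the call.
- env.job_done(): hands the job in, once; it reports no verdict.
Trained networks look in the newest picture that a camera, given by its name, has taken for a name from the list of things; names that differ only in an ending like _2 or _b are one class to them, and where a whole thing is asked for, a point or a joint stands for the part that bears it (a point fixed in the world has none). Each returns a list of dicts, best first, with "conf" (0 to 1); they miss things now and then, are a little off and sometimes report something else, mostly with a low value. They report only what shows in the picture. A call takes as long as a camera call. They do not tell look-alikes from the thing itself.
- env.trace(query, camera): "pixels" (480x640 bool, what is visible of it) and "pixel" ([column, row] in pixels, amid what is visible of it).
- env.place_of(query, camera): "pixel" ([column, row] in pixels: a listed point, or the origin of a listed thing).
The state is a dict: "t": time; "joints": joint angles; "qvel": joint speeds; "tau": joint torques, N m; "eef_pos": TCP position; "tcp_rot": TCP orientation; "ft_force": force on the tool from outside, world axes, zero at the start; "moment": the same for the moment, N m; "opening": opening from 0.0 (shut) to 1.0 (fully open).
Only numpy, scipy, OpenCV 4.12 (cv2) and the standard library are available. Lean on these libraries where they do the work, as an engineer would, in place of code of your own. Each camera call takes 0.05 s, during which the arm holds its last target.

## Working session

There is one attempt and no reset: what is moved stays moved. The work goes in short steps, Python scripts to look and compute and a tool call to move; the robot and the scene stay as the last step left them, time stands still between calls to the robot, and variables do not carry over. Pictures are saved under pics/ and viewed, and the job is handed in when it is done.

Besides the shell and the picture viewer there is one more tool, called after "Emit:" as name([rows], argument=value, ...), one row to a line, values as JSON. drive_tool: Moves the arm, as the interface text tells. Its arguments: {"type":"object","properties":{"commands":{"type":"array"},"grip":{"type":"number"}},"required":["commands"]}

```bash
ls; mkdir -p pics; cat > h.py <<'E'
import numpy as np, cv2
from cell import env
def cal(n):
    c=env.calibration(n); return np.array(c["intrinsics"],float),np.array(c["rvec"],float).reshape(3),np.array(c["tvec"],float).reshape(3)
def back(n,px,z):
    K,r,t=cal(n); R=cv2.Rodrigues(r)[0]
    d=R.T@np.linalg.solve(K,[px[0],px[1],1]); o=-R.T@t
    return o+d*(z-o[2])/d[2]
def proj(n,p):
    K,r,t=cal(n); return cv2.projectPoints(np.array(p,float).reshape(-1,1,3),r,t,K,None)[0].reshape(-1,2)
def save(n,f):
    im=env.read_camera(n); cv2.imwrite(f,im[:,:,::-1]); return im
E
python3 - <<'E'
from h import *
for n in ["top","side"]:
    save(n,f"pics/{n}0.png")
    for q in ["hook","hook_tip","hook_rest","oven","tray_hole","tray"]:
        try: print(n,q,[(np.round(d["pixel"]),round(d["conf"],2)) for d in env.place_of(q,n)])
        except Exception as e: print(n,q,e)
s=env.state();print(s["t"],s["eef_pos"],s["tcp_rot"],s["opening"])
E
```

```text
pics
top hook [(array([364., 349.]), 0.77), (array([423., 257.]), 0.61), (array([493., 225.]), 0.57)]
top hook_tip [(array([388., 299.]), 0.76), (array([425., 210.]), 0.67)]
top hook_rest [(array([419., 260.]), 0.66)]
top oven [(array([169., 285.]), 0.26)]
top tray_hole [(array([229., 221.]), 0.7)]
top tray []
side hook [(array([427., 244.]), 0.69), (array([355., 186.]), 0.67)]
side hook_tip [(array([380., 231.]), 0.96), (array([314., 193.]), 0.68), (array([353., 183.]), 0.48)]
side hook_rest [(array([355., 209.]), 0.64), (array([354., 184.]), 0.19)]
side oven []
side tray_hole []
side tray [(array([343., 406.]), 0.69)]
0.7 [ 186.41228083 -596.59371233  180.40992198] [ 3.14137614e+00 -2.49323695e-06  3.02768355e-01] 0.9969522847863747
```

View pics/top0.png

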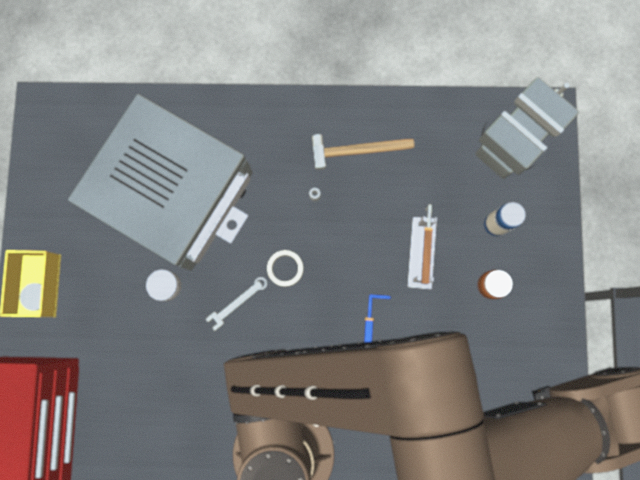

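View pics/side0.png

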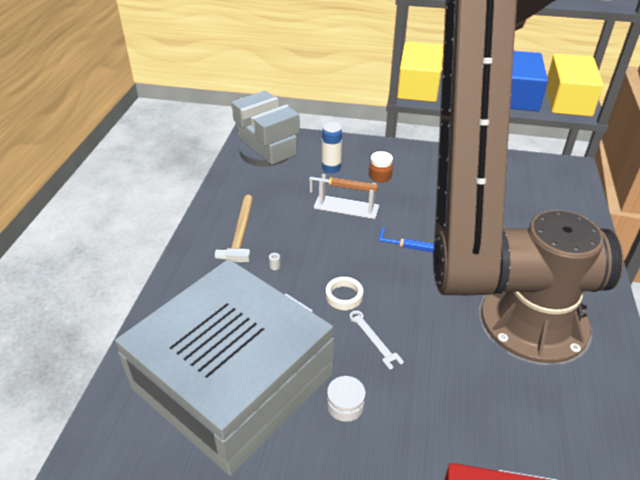

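Hook candidates in the top view are the brown hook in its rest (427,255), the blue look-alike lying on the bench (370,320), and a false hit on the spray can (493,225). I choose the brown one in the rest. Next is a close crop and some measurements.

```bash
python3 - <<'E'
from h import *
im=cv2.imread("pics/top0.png")
a=cv2.resize(im[190:310,380:460],None,fx=5,fy=5,interpolation=cv2.INTER_CUBIC)
b=cv2.resize(im[140:280,170:270],None,fx=4,fy=4,interpolation=cv2.INTER_CUBIC)
H=max(a.shape[0],b.shape[0]);o=np.zeros((H,800,3),np.uint8);o[:a.shape[0],:400]=a;o[:b.shape[0],400:800]=b
cv2.imwrite("pics/crop0.png",o)
R=cv2.Rodrigues(cal("top")[1])[0]; print("cam",-R.T@cal("top")[2]); R=cv2.Rodrigues(cal("side")[1])[0]; print("cams",-R.T@cal("side")[2])
for d in env.trace("hook","top"):
    m=d["pixels"]; print(d["conf"],d["pixel"],m.sum())
E
```

```text
cam [ 322.84504048 -107.87457334 1482.33211068]
cams [ 332.77028537 1010.68811966 1074.85230427]
0.86 [425.2, 247.8] 518
0.86 [366.0, 321.2] 279
```

View pics/crop0.png

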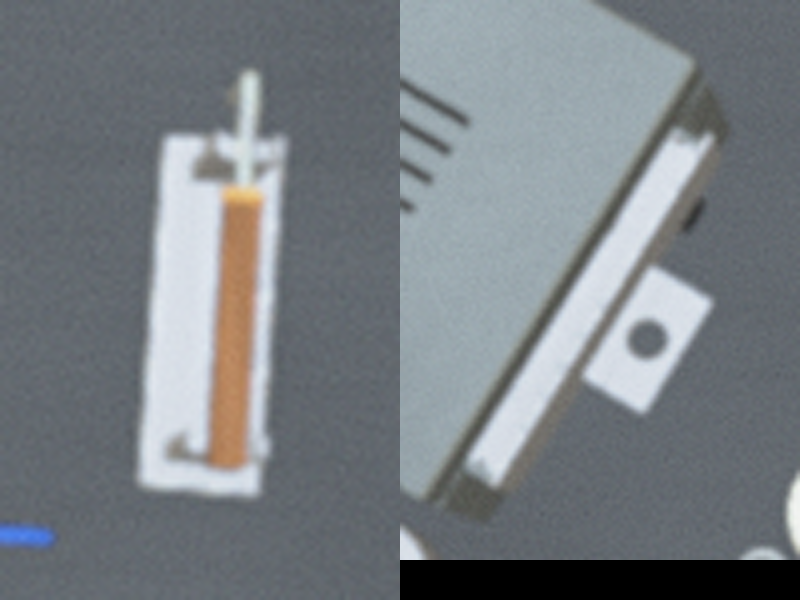

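The crop shows the wooden hook in its rest: handle from (428.4,227.6) to (425.8,283), hook end towards image-up. The tab's finger hole is at (231.8,225).

```bash
python3 - <<'E'
from h import *
im=cv2.imread("pics/top0.png")
# handle by colour
hsv=cv2.cvtColor(im,cv2.COLOR_BGR2HSV)
m=((hsv[...,0]<22)&(hsv[...,1]>90)).astype(np.uint8); m[:190]=0;m[300:]=0;m[:,:400]=0;m[:,450:]=0
pts=np.argwhere(m)[:,::-1].astype(np.float32)
r=cv2.minAreaRect(pts);print("rect",r)
bx=cv2.boxPoints(r); W=np.array([back("top",p,94) for p in bx]);print(W.round(1), "ctr",W.mean(0).round(1))
print("hook ends",back("top",(428.4,227.6),94).round(1),back("top",(425.8,283),94).round(1),"rodend",back("top",(380+250/5,190+72/5),89).round(1))
# rest base corners in crop
for c in [(163,137),(285,137),(138,488),(262,494)]: print("base",back("top",(380+c[0]/5,190+c[1]/5),3).round(1))
f=lambda u,v,z:back("top",(170+(u-400)/4,140+v/4),z).round(1)
print("hole",f(647,340,80)); print("tabcorners",[f(*c,80) for c in [(655,265),(714,300),(644,414),(583,378)]])
print("panel top front edge",f(718,150,120),f(500,490,120))
print("oven roof",[back("top",p,170).round(1) for p in [(139,95),(246,158),(178,265),(69,199)]])
for q in ["tray_hole"]:
  for n in ["top"]: 
    for d in env.place_of(q,n): print(q,n,d["conf"],d["pixel"],back(n,d["pixel"],80).round(1))
for n in ["side"]:
  env.read_camera(n)
  for q in ["hook_tip","tray_hole"]:
    for d in env.place_of(q,n): print(q,n,d["conf"],d["pixel"],back(n,d["pixel"],80 if q=="tray_hole" else 35).round(1))
E
```

```text
rect ((426.498291015625, 255.02932739257812), (6.1658124923706055, 54.259151458740234), 3.3664603233337402)
[[ 417.7 -325.6   94. ]
 [ 548.  -334.    94. ]
 [ 547.4 -348.7   94. ]
 [ 417.1 -340.1   94. ]] ctr [ 482.5 -337.1   94. ]
hook ends [ 548.6 -342.1   94. ] [ 415.3 -335.    94. ] rodend [ 606.5 -347.3   89. ]
base [ 589.3 -317.2    3. ]
base [ 590.2 -379.7    3. ]
base [ 408.9 -303.9    3. ]
base [ 407.  -366.3    3. ]
hole [550.1 134.9  80. ]
tabcorners [array([596.8, 131.8,  80. ]), array([575.5,  94.7,  80. ]), array([504.4, 135. ,  80. ]), array([526. , 173.2,  80. ])]
panel top front edge [659.8  89.7 120. ] [452.7 211.5 120. ]
oven roof [array([844.3, 352. , 170. ]), array([693.8,  92.2, 170. ]), array([441.6, 238.3, 170. ]), array([590.8, 500. , 170. ])]
tray_hole top 0.7 [228.8, 221.3] [559.1 142.5  80. ]
hook_tip side 0.98 [312.2, 192.0] [ 599.7 -346.7   35. ]
hook_tip side 0.75 [382.6, 226.3] [ 384.6 -231.8   35. ]
tray_hole side 0.63 [287.9, 306.3] [561.1 136.3  80. ]
```

Emit:
drive_tool([
  {"dx":20,"dy":18,"dz":5,"yaw":-2},
  {"dx":28,"dy":25,"dz":5,"yaw":-2},
  {"dx":28,"dy":25,"dz":5,"yaw":-2},
  {"dx":28,"dy":25,"dz":5,"yaw":-2},
  {"dx":28,"dy":25,"dz":5,"yaw":-2},
])

```text
t: 1.37
eef_pos: [319.3, -477.3, 205.7]
tcp_rot: [3.141, -0.0, 0.126]
ft_force: [0.5, -0.8, 0.3]
opening: 1.002
```

Emit:
drive_tool([
  {"dx":28,"dy":25,"dz":0,"yaw":-2},
  {"dx":28,"dy":25,"dz":0,"yaw":-2},
  {"dx":28,"dy":25,"dz":0,"yaw":-2},
  {"dx":28,"dy":25,"dz":0,"yaw":-2},
  {"dx":28,"dy":25,"dz":0,"yaw":-2},
])

```text
t: 1.78
eef_pos: [459.6, -352.1, 205.6]
tcp_rot: [3.141, -0.0, -0.048]
ft_force: [0.2, -0.5, 0.2]
opening: 1.0
```

Emit:
drive_tool([
  {"dx":22,"dy":13,"dz":0,"yaw":-1},
  {"dx":0},
])

```text
invalid input
```

```bash
python3 - <<'E'
from h import *
im=save("wrist","pics/w1.png")
for q in ["hook","hook_tip"]:
  for d in env.place_of(q,"wrist"): print(q,d["conf"],d["pixel"],back("wrist",d["pixel"],85 if q=="hook" else 35).round(1))
np.save("w1cal.npy",np.concatenate([x.ravel() for x in cal("wrist")]))
s=env.state();print(s["t"],s["eef_pos"],s["tcp_rot"],s["ft_force"])
E
```

```text
hook 0.98 [305.0, 207.2] [ 482.1 -336.3   85. ]
hook 0.8 [213.9, 369.7] [ 314.8 -231.8   85. ]
hook_tip 0.89 [247.1, 276.7] [ 396.4 -266.4   35. ]
hook_tip 0.61 [310.0, 66.8] [ 607.9 -347.4   35. ]
1.9333 [ 459.922099  -351.8231577  205.3505163] [ 3.14150750e+00 -7.31543294e-05 -4.26208378e-02] [-0.88468632 -0.07108328 -0.03402266]
```

View pics/w1.png

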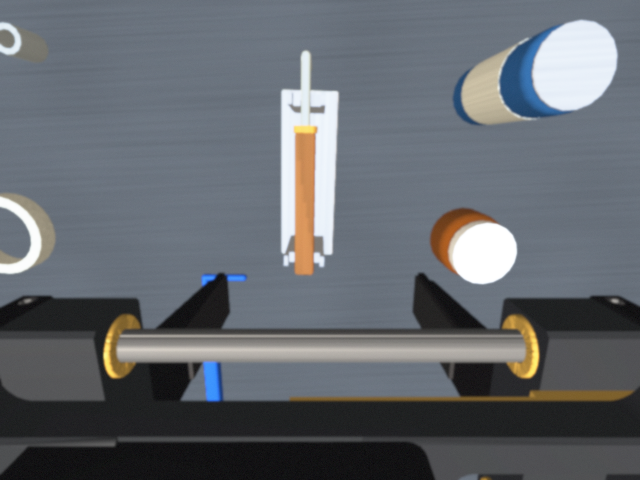

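The wrist view shows the hook in its rest. The handle runs from (306,130) to (304,273), with the rod end at (306,55) and the blue look-alike at (213,330).

```bash
python3 - <<'E'
from h import *
im=cv2.imread("pics/w1.png"); hsv=cv2.cvtColor(im,cv2.COLOR_BGR2HSV)
m=((hsv[...,0]<25)&(hsv[...,1]>110)).astype(np.uint8); m[:,:285]=0;m[:,335:]=0;m[:110]=0;m[285:]=0
r=cv2.minAreaRect(np.argwhere(m)[:,::-1].astype(np.float32));print(r)
bx=cv2.boxPoints(r); W=np.array([back("wrist",p,94) for p in bx]);print(W.round(1),W.mean(0).round(1))
# centreline
ys=range(140,265,5); c=[(np.mean(np.where(m[y])[0]),y) for y in ys]
P=np.array([back("wrist",p,94) for p in c]); f=np.polyfit(P[:,0],P[:,1],1); print("yaw",np.degrees(np.arctan(f[0])),"y at 482",np.polyval(f,482))
print("rod end",back("wrist",(306,52),89).round(1))
E
```

```text
((305.5, 200.0), (148.0, 21.0), 90.0)
[[ 551.4 -333.6   94. ]
 [ 550.6 -351.3   94. ]
 [ 418.2 -345.3   94. ]
 [ 419.  -325.6   94. ]] [ 484.8 -339.    94. ]
yaw -3.576340939573037 y at 482 -337.7182578005594
rod end [ 608.5 -345.7   89. ]
```

```bash
python3 - <<'E'
from h import *
print("can",back("wrist",(575,65),150),back("top",(512,214),150)); print("jar",back("wrist",(483,252),70))
E
```

```text
can [ 579.21740807 -525.77800781  150.        ] [ 574.15583324 -525.21428674  150.        ]
jar [ 425.62200184 -511.62595646   70.        ]
```

Emit:
drive_tool([
  {"dx":22,"dy":14,"dz":-20,"yaw":-1.1},
  {"dx":0,"dy":0,"dz":-30,"yaw":0},
  {"dx":0,"dy":0,"dz":-30,"yaw":0},
], grip=0.6)

```text
t: 2.18
eef_pos: [480.7, -340.0, 125.0]
tcp_rot: [3.14, -0.002, -0.065]
ft_force: [-0.1, -1.0, -0.9]
opening: 0.842
```

Emit:
drive_tool([
  {"dx":0,"dy":0,"dz":-25,"yaw":0},
  {"dx":0,"dy":0,"dz":-20,"yaw":0},
  {"dx":0,"dy":0,"dz":-14,"yaw":0},
  {"dx":0,"dy":0,"dz":0,"yaw":0},
  {"dx":0,"dy":0,"dz":0,"yaw":0},
])

```text
t: 2.6
eef_pos: [479.7, -340.2, 66.2]
tcp_rot: [-3.141, 0.001, -0.066]
ft_force: [-0.8, 0.5, -0.0]
opening: 0.604
```

```bash
python3 - <<'E'
from h import *
s=env.state();print(s["t"],s["eef_pos"],s["tcp_rot"],s["ft_force"],s["opening"])
save("wrist","pics/w2.png")
E
```

```text
2.6 [ 479.70477121 -340.24540346   66.18491475] [-3.14107600e+00  9.31779026e-04 -6.62885849e-02] [-0.80316919  0.53863054 -0.00295199] 0.6040038109314517
```

View pics/w2.png

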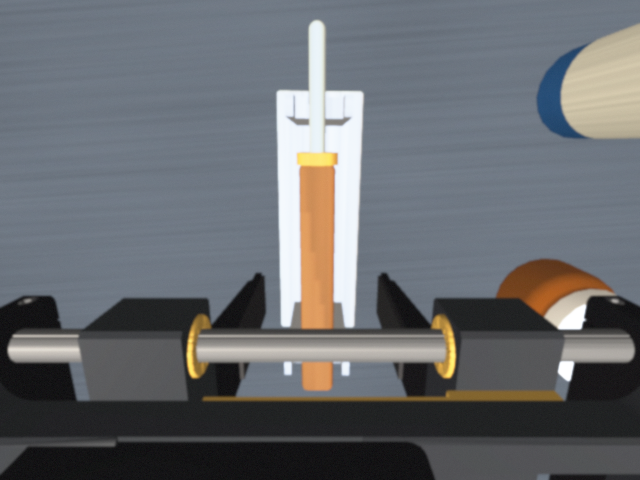

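The wrist view shows the handle centred between the open fingers (handle about column 318, fingers at 262 and 383).

```bash
python3 - <<'E'
from h import *
im=cv2.imread("pics/w2.png"); hsv=cv2.cvtColor(im,cv2.COLOR_BGR2HSV)
m=((hsv[...,0]<25)&(hsv[...,1]>110)).astype(np.uint8); m[:,:285]=0;m[:,345:]=0
c=[(np.mean(np.where(m[y])[0]),y) for y in range(175,320,5)]
P=np.array([back("wrist",p,94) for p in c]); f=np.polyfit(P[:,0],P[:,1],1)
print("yaw",np.degrees(np.arctan(f[0])),"y at 480",np.polyval(f,480))
print("handle +x end",back("wrist",(317,153),94),"-x end",back("wrist",(317,389),76),back("wrist",(317,389),94),"rod",back("wrist",(317,22),87))
E
```

```text
yaw -3.945998763472825 y at 480 -338.0187425713914
handle +x end [ 551.59694003 -343.01781611   94.        ] -x end [ 405.12105654 -332.82052884   76.        ] [ 418.94438522 -333.95092536   94.        ] rod [ 609.66981536 -346.91497263   87.        ]
```

Emit:
drive_tool([
  {"dx":2,"dy":2,"dz":0,"yaw":-0.2},
  {"dx":0,"dy":0,"dz":0,"yaw":0},
])

```text
t: 2.82
eef_pos: [482.9, -337.9, 67.6]
tcp_rot: [3.14, -0.002, -0.069]
ft_force: [0.9, 1.1, 0.2]
opening: 0.598
```

Emit:
drive_tool([
  {"dx":0,"dy":0,"dz":0,"yaw":0},
  {"dx":0,"dy":0,"dz":0,"yaw":0},
  {"dx":0,"dy":0,"dz":0,"yaw":0},
  {"dx":0,"dy":0,"dz":0,"yaw":0},
  {"dx":0,"dy":0,"dz":0,"yaw":0},
], grip=0)

```text
t: 3.23
eef_pos: [482.4, -337.6, 66.5]
tcp_rot: [3.141, -0.0, -0.069]
ft_force: [-1.1, -0.5, 0.5]
opening: 0.307
```

Emit:
drive_tool([
  {"dx":0,"dy":0,"dz":0,"yaw":0},
  {"dx":0,"dy":0,"dz":0,"yaw":0},
  {"dx":0,"dy":0,"dz":0,"yaw":0},
  {"dx":0,"dy":0,"dz":0,"yaw":0},
])

```text
t: 3.57
eef_pos: [482.4, -337.6, 66.3]
tcp_rot: [3.142, 0.0, -0.069]
ft_force: [0.1, 0.7, 0.2]
opening: 0.033
```

```bash
python3 - <<'E'
from h import *
s=env.state();print(s["t"],s["eef_pos"],s["ft_force"],s["opening"])
save("wrist","pics/w3.png"); a=save("side","pics/s3.png")
cv2.imwrite("pics/s3c.png",cv2.resize(a[130:250,270:430,::-1],None,fx=5,fy=5))
E
```

```text
3.5667 [ 482.38227825 -337.56285356   66.32584237] [0.05135356 0.68163733 0.22830067] 0.03300716830622633
```

View pics/w3.png

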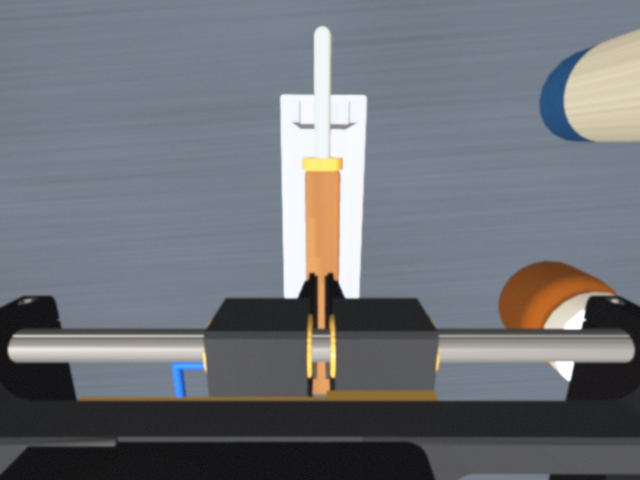

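View pics/s3c.png

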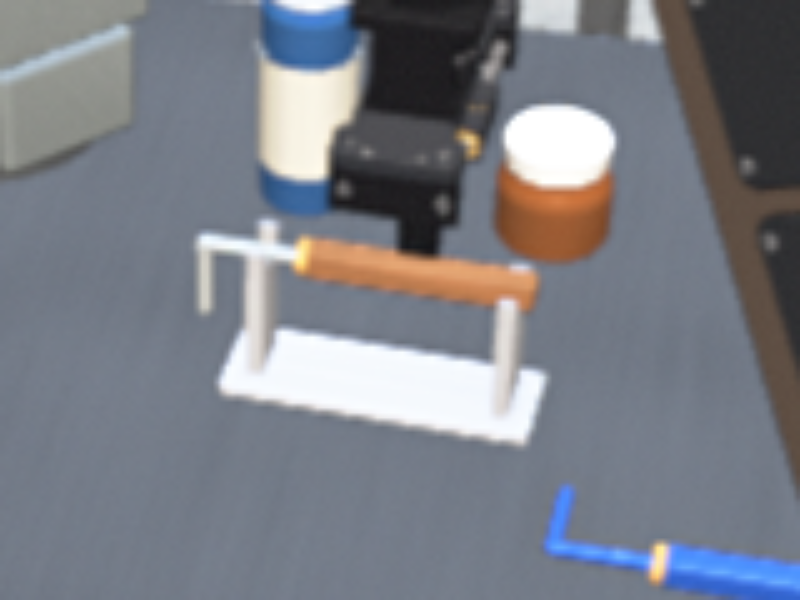

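```bash
python3 - <<'E'
from h import *
s=env.state();p=s["eef_pos"]
print("tcp side",proj("side",[p,[p[0],p[1],94],[482,-338,85]]),"top",proj("top",[p]), "wrist",proj("wrist",[p,p+np.array([0,0,19])]))
print("wrist cam pos",(lambda K,r,t:-cv2.Rodrigues(r)[0].T@t)(*cal("wrist")))
# triangulate rod end / handle +x end / -x end
def tri(a,pa,b,pb):
    P=[]
    for n in(a,b):
        K,r,t=cal(n);P.append(K@np.c_[cv2.Rodrigues(r)[0],t])
    X=cv2.triangulatePoints(P[0],P[1],np.array(pa,float),np.array(pb,float)).ravel();return X[:3]/X[3]
print("rod bend",tri("side",(270+205/5,130+238/5),"wrist",(322,32)),tri("side",(270+205/5,130+238/5),"top",(430,206)))
print("collar",tri("side",(270+303/5,130+252/5),"wrist",(322,163)))
E
```

```text
tcp side [[352.58591278 189.67521154]
 [352.98959813 181.66472976]
 [353.01376396 184.21755068]] top [[424.82852029 256.19129064]] wrist [[321.20448084 273.01967534]
 [321.22773707 284.84722109]]
wrist cam pos [ 557.40400036 -342.54708452  270.660247  ]
rod bend [ 604.42017191 -346.55114225   85.73896358] [ 603.34283605 -348.05639874   84.26478452]
collar [ 546.84591387 -342.82865424   85.83953702]
```

```bash
python3 - <<'E'
from h import *
s=env.state();p=np.array(s["eef_pos"]);a=s["tcp_rot"][2]; j=np.array([-np.sin(a),np.cos(a),0]);x=np.array([np.cos(a),np.sin(a),0])
for h in (0,19,28,40):
  print(h,[proj("wrist",[p+[0,0,h]+x*e+j*q for q in(-28.7,28.7)]).round(0).tolist() for e in(-10,10)])
im=cv2.imread("pics/w3.png"); cv2.imwrite("pics/w3c.png",cv2.resize(im[240:400,240:400],None,fx=3.7,fy=3.7,interpolation=cv2.INTER_CUBIC))
im=cv2.imread("pics/w2.png"); cv2.imwrite("pics/w2c.png",cv2.resize(im[240:400,220:420],None,fx=3.7,fy=3.7,interpolation=cv2.INTER_CUBIC))
E
```

```text
0 [[[368.0, 288.0], [275.0, 288.0]], [[369.0, 257.0], [273.0, 257.0]]]
19 [[[372.0, 301.0], [270.0, 301.0]], [[373.0, 268.0], [269.0, 268.0]]]
28 [[[374.0, 308.0], [268.0, 308.0]], [[376.0, 274.0], [267.0, 274.0]]]
40 [[[378.0, 319.0], [265.0, 319.0]], [[380.0, 282.0], [263.0, 282.0]]]
```

View pics/w3c.png

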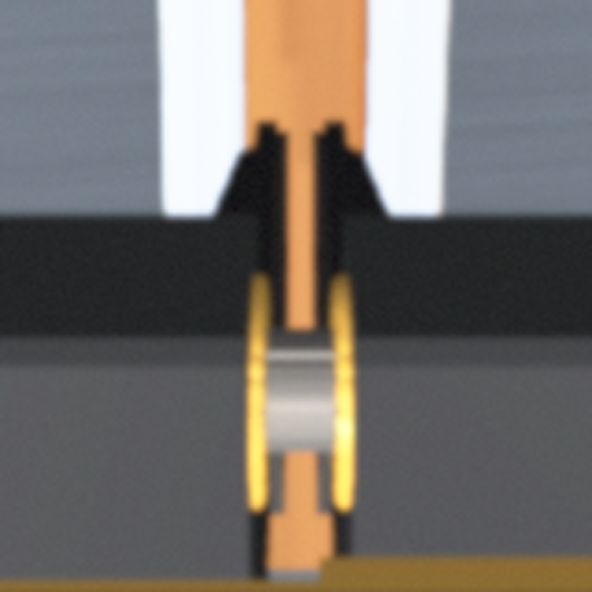

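View pics/w2c.png

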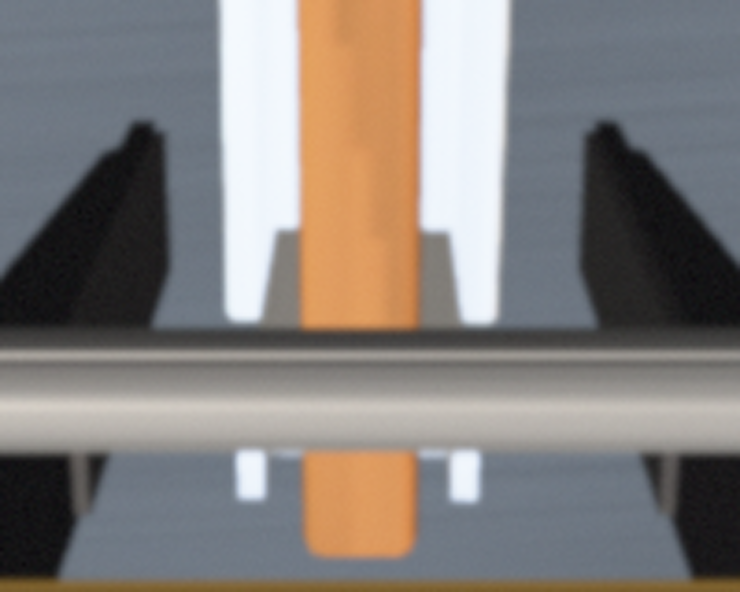

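The pictures disagree with the assumed finger length. The fingertips show about 28–33 mm higher than the reported TCP: the side view has them ending at the handle's top (353,181), where 66 mm would be row 190. The jaws closed above the handle without touching it. I'll open and go lower.

Emit:
drive_tool([
  {"dx":0,"dy":0,"dz":4,"yaw":0},
  {"dx":0,"dy":0,"dz":0,"yaw":0},
  {"dx":0,"dy":0,"dz":0,"yaw":0},
  {"dx":0,"dy":0,"dz":0,"yaw":0},
  {"dx":0,"dy":0,"dz":0,"yaw":0},
], grip=0.55)

```text
t: 4.08
eef_pos: [482.4, -337.6, 70.4]
tcp_rot: [3.141, 0.0, -0.069]
ft_force: [-0.5, 0.3, -0.7]
opening: 0.301
```

Emit:
drive_tool([
  {"dx":0,"dy":0,"dz":0,"yaw":0},
  {"dx":0,"dy":0,"dz":0,"yaw":0},
  {"dx":0,"dy":0,"dz":-8,"yaw":0},
  {"dx":0,"dy":0,"dz":-8,"yaw":0},
  {"dx":0,"dy":0,"dz":-8,"yaw":0},
])

```text
t: 4.5
eef_pos: [482.2, -337.5, 45.3]
tcp_rot: [-3.141, 0.0, -0.069]
ft_force: [-0.4, 0.3, -0.0]
opening: 0.539
```

Emit:
drive_tool([
  {"dx":0,"dy":0,"dz":-7,"yaw":0},
  {"dx":0,"dy":0,"dz":0,"yaw":0},
])

```text
t: 4.67
eef_pos: [481.7, -337.0, 37.4]
tcp_rot: [-3.14, 0.002, -0.069]
ft_force: [-0.9, 0.3, -0.6]
opening: 0.551
```

```bash
python3 - <<'E'
from h import *
s=env.state();print(s["t"],s["eef_pos"],s["ft_force"],s["opening"])
a=save("side","pics/s4.png"); save("wrist","pics/w4.png")
cv2.imwrite("pics/s4c.png",cv2.resize(a[130:250,270:430,::-1],None,fx=5,fy=5))
E
```

```text
4.6667 [ 481.6878088  -336.95992223   37.37085167] [-0.88588344  0.32300405 -0.56855166] 0.550530415822978
```

View pics/s4c.png

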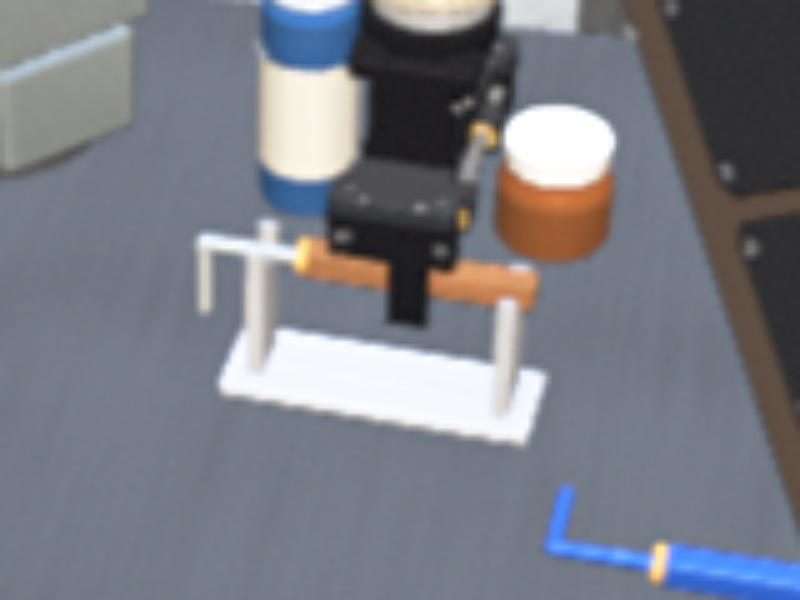

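```bash
python3 - <<'E'
from h import *
for z in (55,60,65,70,75): print(z,back("side",(351.4,194.4),z).round(1), back("side",(351.4,183),z+20).round(1))
E
```

```text
55 [ 484.2 -330.2   55. ] [ 488.8 -356.5   75. ]
60 [ 483.5 -323.6   60. ] [ 488.  -349.7   80. ]
65 [ 482.7 -317.    65. ] [ 487.2 -342.8   85. ]
70 [ 482.  -310.4   70. ] [ 486.5 -336.    90. ]
75 [ 481.3 -303.9   75. ] [ 485.7 -329.2   95. ]
```

View pics/w4.png

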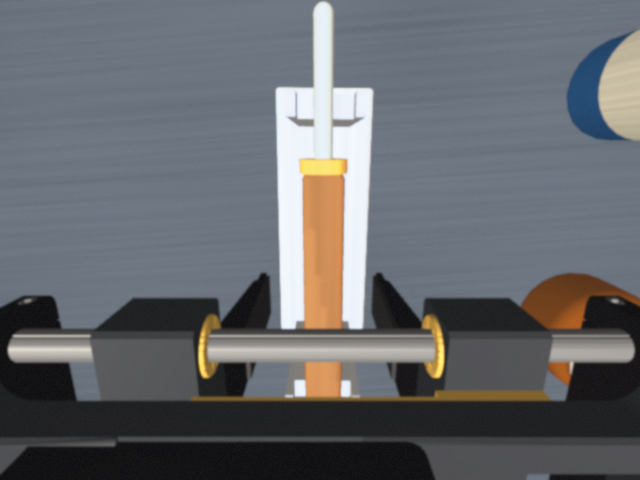

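Now the fingers straddle the handle, with tips about 70 mm high. I'll lower 4 mm more and close.

Emit:
drive_tool([
  {"dx":0,"dy":0,"dz":-4,"yaw":0},
  {"dx":0,"dy":-0.8,"dz":0,"yaw":0},
])

```text
t: 4.93
eef_pos: [482.4, -338.3, 35.0]
tcp_rot: [3.142, 0.0, -0.069]
ft_force: [0.8, -0.7, -0.3]
opening: 0.552
```

Emit:
drive_tool([
  {"dx":0,"dy":0,"dz":0,"yaw":0},
  {"dx":0,"dy":0,"dz":0,"yaw":0},
  {"dx":0,"dy":0,"dz":0,"yaw":0},
  {"dx":0,"dy":0,"dz":0,"yaw":0},
  {"dx":0,"dy":0,"dz":0,"yaw":0},
], grip=0)

```text
t: 5.35
eef_pos: [482.4, -338.4, 35.5]
tcp_rot: [3.141, -0.0, -0.069]
ft_force: [-0.2, -0.2, 0.4]
opening: 0.258
```

Emit:
drive_tool([
  {"dx":0,"dy":0,"dz":0,"yaw":0},
  {"dx":0,"dy":0,"dz":0,"yaw":0},
  {"dx":0,"dy":0,"dz":0,"yaw":0},
  {"dx":0,"dy":0,"dz":0,"yaw":0},
  {"dx":0,"dy":0,"dz":0,"yaw":0},
])

```text
t: 5.77
eef_pos: [482.4, -338.4, 35.4]
tcp_rot: [3.141, -0.0, -0.069]
ft_force: [-0.8, 0.3, 1.2]
opening: 0.187
```

```bash
python3 - <<'E'
from h import *
s=env.state();print(s["t"],s["eef_pos"],s["tcp_rot"],s["ft_force"],s["moment"],s["opening"])
save("wrist","pics/w5.png")
E
```

```text
5.7667 [ 482.41365087 -338.39714814   35.42288253] [ 3.14143505e+00 -5.19289844e-05 -6.89429424e-02] [-0.79581544  0.25909256  1.21398555] [-0.00271707  0.00350324 -0.00794904] 0.18669784444048337
```

View pics/w5.png

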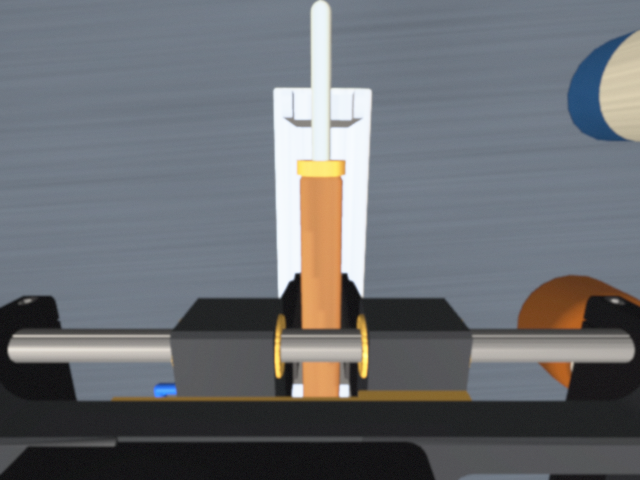

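Gripped (opening 0.187, about 18 mm). Lifting.

Emit:
drive_tool([
  {"dx":0,"dy":0,"dz":8,"yaw":0},
  {"dx":0,"dy":0,"dz":12,"yaw":0},
  {"dx":0,"dy":0,"dz":18,"yaw":0},
  {"dx":0,"dy":0,"dz":20,"yaw":0},
  {"dx":0,"dy":0,"dz":20,"yaw":0},
])

```text
t: 6.23
eef_pos: [482.1, -338.1, 114.3]
tcp_rot: [-3.141, 0.001, -0.069]
ft_force: [-0.8, -0.2, -1.6]
opening: 0.185
```

Emit:
drive_tool([
  {"dx":-1,"dy":20,"dz":7,"yaw":2},
  {"dx":-1,"dy":30,"dz":0,"yaw":5},
  {"dx":-2,"dy":30,"dz":0,"yaw":6},
  {"dx":-2,"dy":30,"dz":0,"yaw":6},
  {"dx":-2,"dy":30,"dz":0,"yaw":6},
])

```text
t: 6.65
eef_pos: [473.9, -197.1, 120.8]
tcp_rot: [3.142, -0.0, 0.372]
ft_force: [0.1, 0.4, -2.1]
opening: 0.188
```

Emit:
drive_tool([
  {"dx":-2,"dy":30,"dz":0,"yaw":6},
  {"dx":-2,"dy":30,"dz":0,"yaw":6},
  {"dx":-2,"dy":30,"dz":0,"yaw":6},
  {"dx":-2,"dy":30,"dz":0,"yaw":6},
  {"dx":-2,"dy":30,"dz":0,"yaw":6},
])

```text
t: 7.07
eef_pos: [464.0, -47.0, 120.8]
tcp_rot: [3.141, -0.0, 0.896]
ft_force: [0.9, 0.5, -2.4]
opening: 0.189
```

Emit:
drive_tool([
  {"dx":0,"dy":20,"dz":0,"yaw":5},
  {"dx":0,"dy":10,"dz":0,"yaw":4},
  {"dx":0,"dy":0,"dz":0,"yaw":0},
])

```text
t: 7.32
eef_pos: [464.1, -16.6, 120.8]
tcp_rot: [-3.142, -0.0, 1.054]
ft_force: [0.1, -0.8, -1.4]
opening: 0.188
```

```bash
python3 - <<'E'
from h import *
s=env.state();print(s["t"],s["eef_pos"],s["tcp_rot"],s["ft_force"],s["moment"],s["opening"])
save("wrist","pics/w6.png");save("side","pics/s6.png")
env.read_camera("wrist")
for q in ["tray_hole","hook_tip"]:
  for d in env.place_of(q,"wrist"): print(q,d["conf"],d["pixel"],back("wrist",d["pixel"],80).round(1))
E
```

```text
7.3167 [464.08429054 -16.5828387  120.77351058] [-3.14156239e+00 -1.36246587e-04  1.05379019e+00] [ 0.13756858 -0.82728998 -1.41684277] [-0.07282983 -0.06928061 -0.01239849] 0.18837072632150645
```

View pics/w6.png

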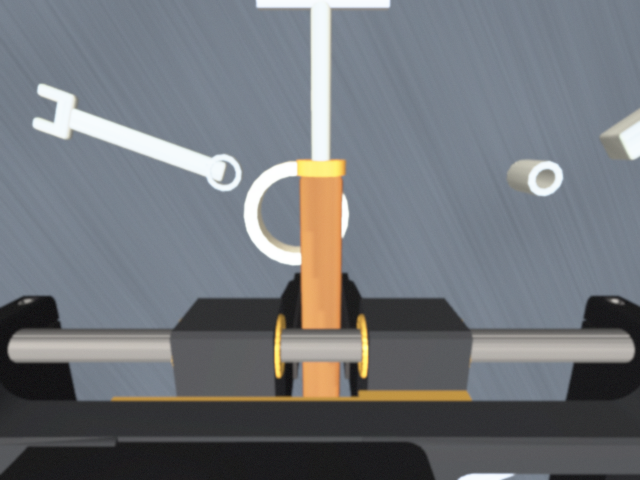

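View pics/s6.png

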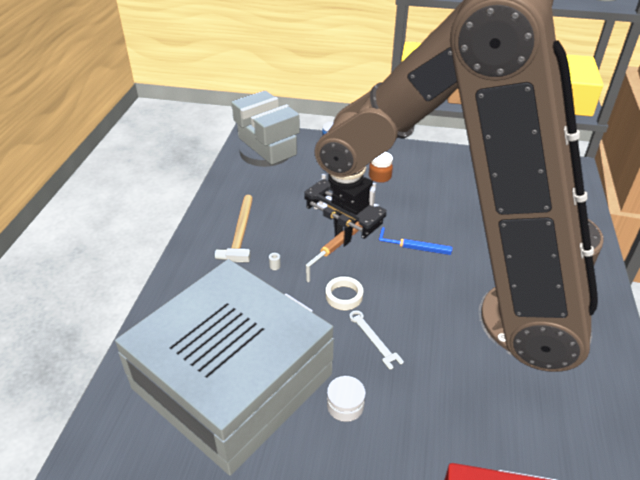

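The wrist view shows the tab's front edge at row 7, columns 258–388, with the rod pointing at it. The side view shows the hook held with its tip at (308,279), clear of the oven.

```bash
python3 - <<'E'
from h import *
u=np.array([0.501,0.865,0])
a=back("wrist",(257.5,7),80);b=back("wrist",(389,7),80);print(a,b,np.linalg.norm(a-b));print("hole from wrist",(a+b)/2+22*u)
print("edge dir",np.degrees(np.arctan2(*(b-a)[1::-1])))
p=np.array(env.state()["eef_pos"]);w=np.array([0.494,0.870,0])
# rod axis z = 120.8+49.6
P=back("wrist",(320.5,60),174.4);print("rod pt lateral",np.cross(w,P-p)[2], "fwd", w@(P-p))
K=None
# tip from side: ray, fwd at z=120.4
T=back("side",(308,280),120.4);print("tip",T,"lat",np.cross(w,T-p)[2],"fwd",w@(T-p))
im=cv2.imread("pics/s6.png");cv2.imwrite("pics/s6c.png",cv2.resize(im[210:310,270:370],None,fx=6,fy=6,interpolation=cv2.INTER_CUBIC))
E
```

```text
[510.0035247  133.58093224  80.        ] [578.68023485  93.87513115  80.        ] 79.32869063453028
hole from wrist [555.36387978 132.75803169  80.        ]
edge dir -30.034579801562963
rod pt lateral -1.7679082012539524 fwd 106.2274738576927
tip [525.02534644  86.67697044 120.4       ] lat -0.4200579812097658 fwd 121.97349161950564
```

View pics/s6c.png

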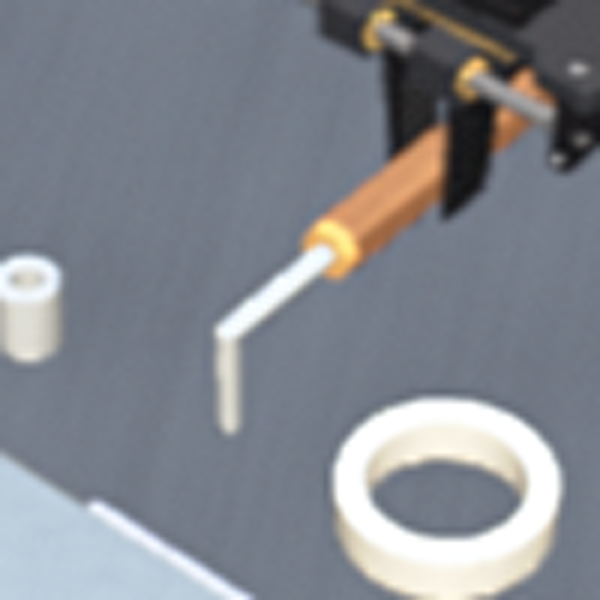

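Emit:
drive_tool([
  {"dx":8,"dy":13.5,"dz":0,"yaw":-0.5},
  {"dx":9,"dy":15,"dz":0,"yaw":0},
  {"dx":9.5,"dy":16,"dz":0,"yaw":0},
  {"dx":0,"dy":0,"dz":0,"yaw":0},
])

```text
t: 7.9
eef_pos: [492.3, 27.0, 120.4]
tcp_rot: [3.141, -0.001, 1.038]
ft_force: [-1.1, -0.2, -2.2]
opening: 0.188
```

```bash
python3 - <<'E'
from h import *
s=env.state();print(s["t"],s["eef_pos"],s["tcp_rot"],s["ft_force"])
a=save("wrist","pics/w7.png");b=save("side","pics/s7.png");c=save("top","pics/t7.png")
o=np.zeros((600,800,3),np.uint8)
o[:400,:400]=cv2.resize(c[150:250,190:290],None,fx=4,fy=4);o[:400,400:]=cv2.resize(b[220:320,250:350],None,fx=4,fy=4);o[400:,:]=cv2.resize(a[:100,160:560],None,fx=2,fy=2)
cv2.imwrite("pics/m7.png",o[:,:,::-1])
E
```

```text
7.9 [492.30531354  26.96934106 120.37897811] [ 3.14081652e+00 -6.68946177e-04  1.03815280e+00] [-1.11608684 -0.15353903 -2.23721449]
```

View pics/m7.png

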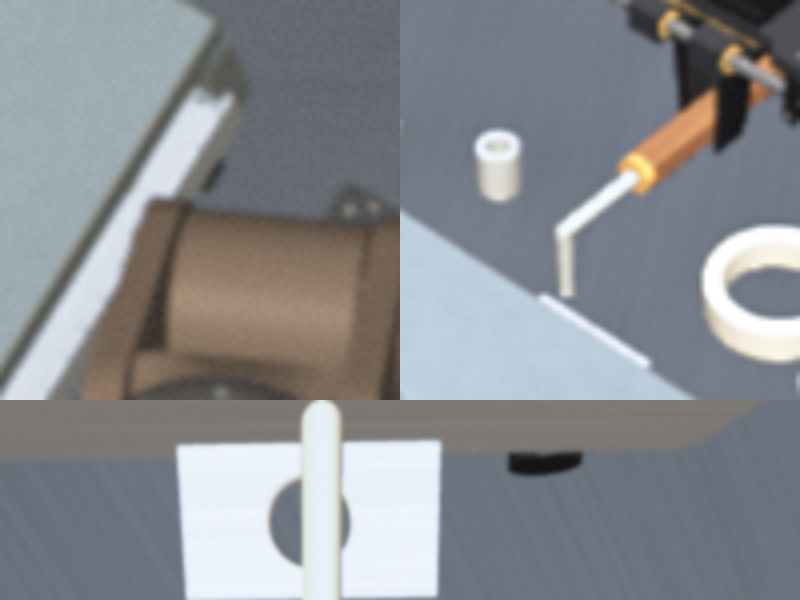

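The wrist crop shows the hole at pixel (314.5,61) with the rod passing over it at column 320. The top view is blocked by the arm.

```bash
python3 - <<'E'
from h import *
p=np.array(env.state()["eef_pos"]);y=env.state()["tcp_rot"][2];w=np.array([np.cos(y),np.sin(y),0])
H=back("wrist",(314.5,61),80);print("hole",H,"fwd",w@(H-p),"lat",np.cross(w,H-p)[2])
P=back("wrist",(320.5,40),174);print("rod lat",np.cross(w,P-p)[2],"fwd");
E_=back("wrist",(320.5,0.5),170);print("rodend fwd",w@(E_-p), np.cross(w,E_-p)[2])
# rod end predicted pix for fwd 129,126
print(proj("wrist",[p+w*f+[0,0,50] for f in(122,126,130)]))
E
```

```text
hole [551.60566964 134.89894923  80.        ] fwd 125.25737861293074 lat 2.9250076498025237
rod lat -0.8643959117784021 fwd
rodend fwd 127.5840652651062 -0.857449942761626
[[318.25414566  16.99610602]
 [318.24054263   5.08680396]
 [318.22672651  -7.00905452]]
```

Emit:
drive_tool([
  {"dx":-2.5,"dy":3,"dz":0,"yaw":0},
  {"dx":0,"dy":0,"dz":-14,"yaw":0},
  {"dx":0,"dy":0,"dz":-12,"yaw":0},
  {"dx":0,"dy":0,"dz":-6,"yaw":0},
  {"dx":0,"dy":0,"dz":0,"yaw":0},
])

```text
t: 8.47
eef_pos: [487.5, 28.7, 87.4]
tcp_rot: [-3.14, 0.001, 1.038]
ft_force: [-0.2, 0.0, -1.5]
opening: 0.185
```

```bash
python3 - <<'E'
from h import *
s=env.state();print(s["t"],s["eef_pos"],s["tcp_rot"],s["ft_force"])
p=np.array(s["eef_pos"]);y=s["tcp_rot"][2];w=np.array([np.cos(y),np.sin(y),0])
a=save("wrist","pics/w8.png");b=save("side","pics/s8.png")
o=np.zeros((600,800,3),np.uint8)
o[:400,400:]=cv2.resize(b[220:320,250:350],None,fx=4,fy=4);o[400:,:]=cv2.resize(a[:100,160:560],None,fx=2,fy=2)
cv2.imwrite("pics/m8.png",o[:,:,::-1])
E
```

```text
8.4667 [487.47727973  28.72135098  87.41871271] [-3.13971436e+00  1.00615142e-03  1.03839614e+00] [-0.19460667  0.04120881 -1.51846182]
```

View pics/m8.png

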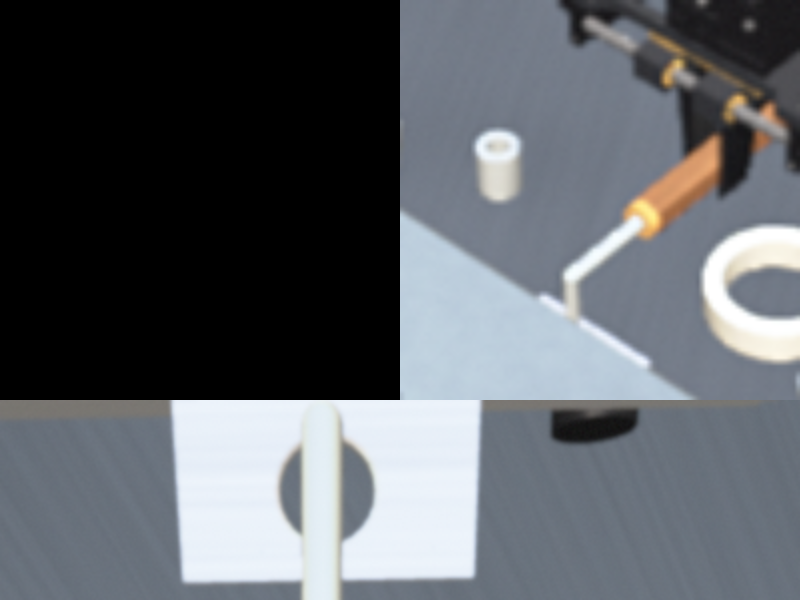

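```bash
python3 - <<'E'
from h import *
s=env.state();print(s["t"],s["eef_pos"])
p=np.array(s["eef_pos"]);y=s["tcp_rot"][2];w=np.array([np.cos(y),np.sin(y),0])
H=back("wrist",(323,45),80);print("hole",H,"fwd",w@(H-p),"lat",np.cross(w,H-p)[2])
z=p[2]+49.6+4
P=back("wrist",(320.5,40),z);print("rod lat",np.cross(w,P-p)[2]);
E_=back("wrist",(320.5,1),z-4);print("rodend fwd",w@(E_-p), np.cross(w,E_-p)[2])
E
```

```text
8.5667 [488.33578996  28.86658032  88.59572011]
hole [554.4316541  136.84560532  80.        ] fwd 126.58337379633349 lat -2.1869093689948826
rod lat -0.8517968008636743
rodend fwd 127.47710319621474 -0.8457451741456694
```

Emit:
drive_tool([
  {"dx":2,"dy":1,"dz":-5,"yaw":0},
  {"dx":0,"dy":0,"dz":-8,"yaw":0},
  {"dx":0,"dy":0,"dz":0,"yaw":0},
])

```text
t: 8.82
eef_pos: [490.0, 30.2, 74.3]
tcp_rot: [-3.141, 0.001, 1.039]
ft_force: [-0.8, -1.0, -2.3]
opening: 0.189
```

Emit:
drive_tool([
  {"dx":0,"dy":0,"dz":-9,"yaw":0},
  {"dx":0,"dy":0,"dz":-9,"yaw":0},
  {"dx":0,"dy":0,"dz":-9,"yaw":0},
  {"dx":0,"dy":0,"dz":0,"yaw":0},
])

```text
t: 9.15
eef_pos: [489.5, 30.2, 46.4]
tcp_rot: [-3.139, 0.001, 1.039]
ft_force: [-0.5, 0.3, -1.8]
opening: 0.188
```

```bash
python3 - <<'E'
from h import *
for i in range(3):
  s=env.state();print(s["t"],np.round(s["eef_pos"],1),s["tcp_rot"],np.round(s["ft_force"],2),np.round(s["moment"],3))
  if i==0: a=save("wrist","pics/w9.png")
  if i==1: b=save("side","pics/s9.png")
o=np.zeros((600,800,3),np.uint8)
o[:400,400:]=cv2.resize(b[220:320,250:350],None,fx=4,fy=4);o[400:,:]=cv2.resize(a[:100,160:560],None,fx=2,fy=2)
cv2.imwrite("pics/m9.png",o[:,:,::-1])
E
```

```text
9.15 [489.5  30.2  46.4] [-3.13915002e+00  1.27882411e-03  1.03934134e+00] [-0.53  0.29 -1.77] [-0.045  0.013  0.011]
9.2 [489.8  30.2  47.2] [-3.13967134e+00  1.00705860e-03  1.03933003e+00] [ 0.09 -0.31 -1.14] [-0.004 -0.057  0.033]
9.25 [490.1  30.1  47.8] [-3.14051470e+00  5.90397584e-04  1.03931551e+00] [ 0.08 -0.03 -1.77] [-0.055 -0.018  0.001]
```

View pics/m9.png

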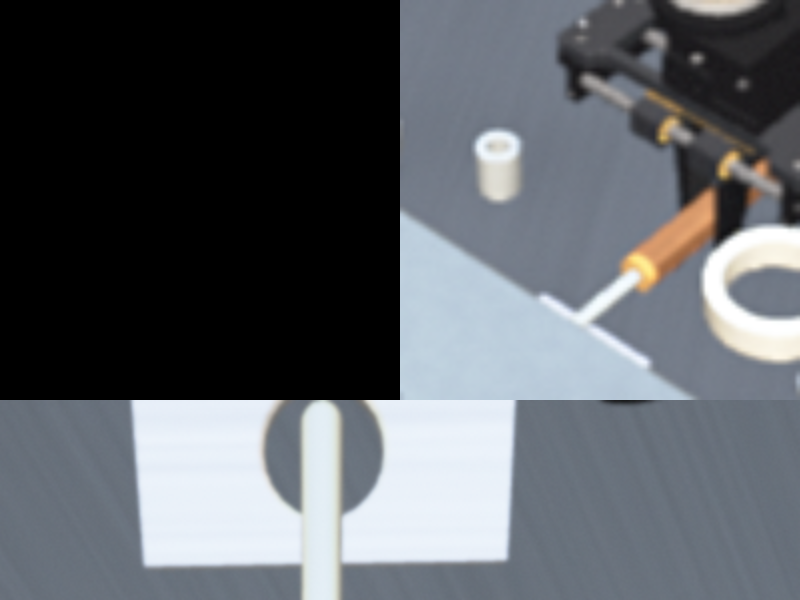

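The wrist crop shows the tip down inside the hole, with no vertical load. Pulling along (-0.50,-0.865).

Emit:
drive_tool([
  {"dx":-1,"dy":-1.73,"dz":0,"yaw":0},
  {"dx":-1.5,"dy":-2.6,"dz":0,"yaw":0},
  {"dx":-1.5,"dy":-2.6,"dz":0,"yaw":0},
  {"dx":-1.5,"dy":-2.6,"dz":0,"yaw":0},
  {"dx":-1.5,"dy":-2.6,"dz":0,"yaw":0},
])

```text
t: 9.67
eef_pos: [483.5, 17.8, 48.6]
tcp_rot: [3.141, -0.001, 1.039]
ft_force: [1.6, 3.0, -2.1]
opening: 0.188
```

Emit:
drive_tool([
  {"dx":-1.5,"dy":-2.6,"dz":0,"yaw":0},
  {"dx":-1.5,"dy":-2.6,"dz":0,"yaw":0},
  {"dx":-1.5,"dy":-2.6,"dz":0,"yaw":0},
  {"dx":-1.5,"dy":-2.6,"dz":0,"yaw":0},
  {"dx":-1.5,"dy":-2.6,"dz":0,"yaw":0},
])

```text
t: 10.08
eef_pos: [475.9, 4.7, 48.4]
tcp_rot: [3.141, -0.0, 1.039]
ft_force: [2.3, 2.9, -2.6]
opening: 0.19
```

Emit:
drive_tool([
  {"dx":-1.5,"dy":-2.6,"dz":0,"yaw":0},
  {"dx":-1.5,"dy":-2.6,"dz":0,"yaw":0},
  {"dx":-1.5,"dy":-2.6,"dz":0,"yaw":0},
  {"dx":-1.5,"dy":-2.6,"dz":0,"yaw":0},
  {"dx":-1.5,"dy":-2.6,"dz":0,"yaw":0},
])

```text
t: 10.5
eef_pos: [468.3, -8.3, 48.4]
tcp_rot: [3.141, -0.0, 1.039]
ft_force: [2.5, 2.6, -0.8]
opening: 0.19
```

```bash
python3 - <<'E'
from h import *
s=env.state();print(s["t"],np.round(s["eef_pos"],1),s["tcp_rot"],np.round(s["ft_force"],2),np.round(s["moment"],3))
a=save("wrist","pics/w10.png")
E
```

```text
10.5 [468.3  -8.3  48.4] [ 3.14137430e+00 -5.11439742e-05  1.03920064e+00] [ 2.51  2.56 -0.81] [ 0.465 -0.502 -0.026]
```

View pics/w10.png

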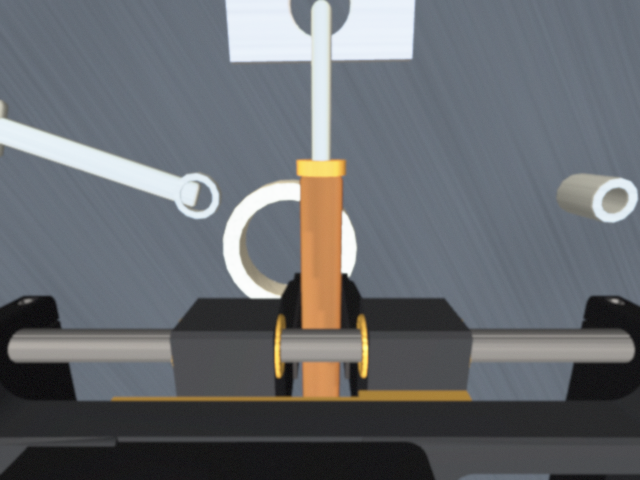

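The tray follows with about 3.5 N drag. I'll continue in steps small enough that meeting the stop stays under 20 N.

Emit:
drive_tool([
  {"dx":-0.7,"dy":-1.21,"dz":0,"yaw":0},
  {"dx":-0.7,"dy":-1.21,"dz":0,"yaw":0},
  {"dx":-0.7,"dy":-1.21,"dz":0,"yaw":0},
  {"dx":-0.7,"dy":-1.21,"dz":0,"yaw":0},
  {"dx":-0.7,"dy":-1.21,"dz":0,"yaw":0},
])

```text
t: 10.97
eef_pos: [464.9, -14.1, 48.3]
tcp_rot: [3.142, -0.0, 1.039]
ft_force: [2.1, 2.0, -0.9]
opening: 0.189
```

Emit:
drive_tool([
  {"dx":-0.7,"dy":-1.21,"dz":0,"yaw":0},
  {"dx":-0.7,"dy":-1.21,"dz":0,"yaw":0},
  {"dx":-0.7,"dy":-1.21,"dz":0,"yaw":0},
  {"dx":-0.7,"dy":-1.21,"dz":0,"yaw":0},
])

```text
t: 11.3
eef_pos: [462.0, -19.0, 48.3]
tcp_rot: [3.142, 0.0, 1.039]
ft_force: [2.4, 2.9, -2.7]
opening: 0.19
```

Emit:
drive_tool([
  {"dx":-0.7,"dy":-1.21,"dz":0,"yaw":0},
  {"dx":-0.7,"dy":-1.21,"dz":0,"yaw":0},
  {"dx":-0.7,"dy":-1.21,"dz":0,"yaw":0},
  {"dx":-0.7,"dy":-1.21,"dz":0,"yaw":0},
])

```text
t: 11.63
eef_pos: [459.2, -23.9, 48.4]
tcp_rot: [3.141, -0.0, 1.039]
ft_force: [3.2, 2.3, -2.6]
opening: 0.184
```

Emit:
drive_tool([
  {"dx":-0.7,"dy":-1.21,"dz":0,"yaw":0},
  {"dx":-0.7,"dy":-1.21,"dz":0,"yaw":0},
  {"dx":-0.7,"dy":-1.21,"dz":0,"yaw":0},
  {"dx":-0.7,"dy":-1.21,"dz":0,"yaw":0},
])

```text
t: 11.97
eef_pos: [456.4, -28.7, 48.4]
tcp_rot: [3.141, 0.0, 1.039]
ft_force: [2.4, 2.5, -2.5]
opening: 0.188
```

Emit:
drive_tool([
  {"dx":-0.7,"dy":-1.21,"dz":0,"yaw":0},
  {"dx":-0.7,"dy":-1.21,"dz":0,"yaw":0},
  {"dx":-0.7,"dy":-1.21,"dz":0,"yaw":0},
  {"dx":-0.7,"dy":-1.21,"dz":0,"yaw":0},
])

```text
t: 12.3
eef_pos: [453.6, -33.6, 48.4]
tcp_rot: [3.141, 0.0, 1.039]
ft_force: [2.5, 2.3, -2.6]
opening: 0.187
```

Emit:
drive_tool([
  {"dx":-0.7,"dy":-1.21,"dz":0,"yaw":0},
  {"dx":-0.7,"dy":-1.21,"dz":0,"yaw":0},
  {"dx":-0.7,"dy":-1.21,"dz":0,"yaw":0},
  {"dx":-0.7,"dy":-1.21,"dz":0,"yaw":0},
])

```text
t: 12.63
eef_pos: [451.3, -38.0, 48.4]
tcp_rot: [3.141, -0.001, 1.039]
ft_force: [6.0, 10.8, -4.2]
opening: 0.183
```

Force rose to 12 N, so the stop is met. I'll hold and read the force.

Emit:
drive_tool([
  {"dx":0,"dy":0,"dz":0,"yaw":0},
  {"dx":0,"dy":0,"dz":0,"yaw":0},
  {"dx":0,"dy":0,"dz":0,"yaw":0},
])

```text
t: 12.88
eef_pos: [451.3, -38.0, 48.4]
tcp_rot: [3.141, -0.001, 1.039]
ft_force: [4.9, 7.5, -2.9]
opening: 0.191
```

```bash
python3 - <<'E'
from h import *
for i in range(3):
  s=env.state();f=np.array(s["ft_force"]);print(s["t"],np.round(s["eef_pos"],1),np.round(f,2),f@[.501,.865,0],np.round(s["moment"],3))
  if i==0:a=save("wrist","pics/w11.png")
  else: b=save("side","pics/s11.png")
o=np.zeros((600,800,3),np.uint8)
o[:400,400:]=cv2.resize(b[200:300,280:380],None,fx=4,fy=4);o[:300,:400]=cv2.resize(a[:300,160:560],None)
cv2.imwrite("pics/m11.png",o[:,:,::-1])
E
```

```text
12.8833 [451.3 -38.   48.4] [ 4.88  7.47 -2.93] 8.903243634291535 [ 1.259 -0.933 -0.024]
12.9333 [451.2 -38.   48.4] [ 4.28  7.5  -3.54] 8.634017438958981 [ 1.204 -0.924 -0.07 ]
12.9833 [451.3 -38.   48.4] [ 4.77  7.29 -3.11] 8.70132016757342 [ 1.284 -0.898 -0.084]Traceback (most recent call last):
  File "<stdin>", line 7, in <module>
cv2.error: OpenCV(4.12.0) /io/opencv/modules/imgproc/src/resize.cpp:4211: error: (-215:Assertion failed) inv_scale_x > 0 in function 'resize'
```

View pics/w11.png

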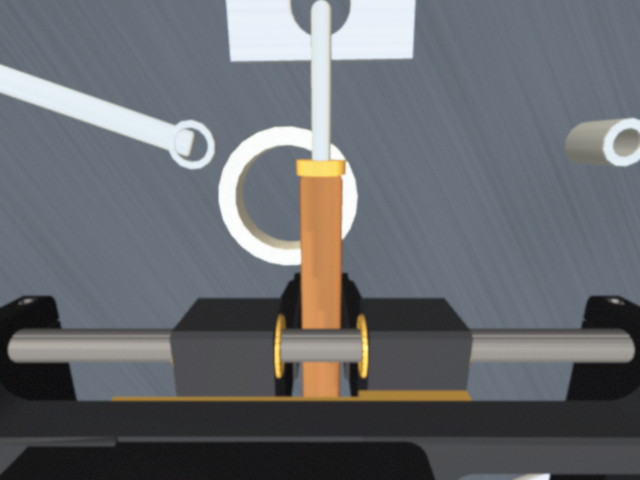

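View pics/s11.png

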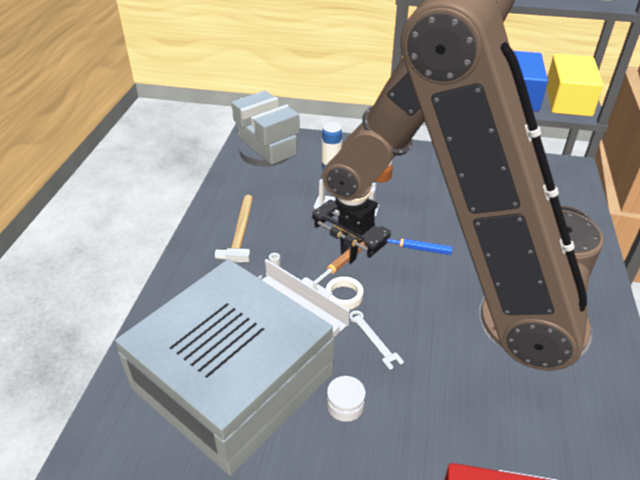

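The tray is drawn out and the hook sits unchanged in the grip. It held at about 8.7 N, so it's firm on the stop. I'll ease off to the middle of the hole, then lift.

Emit:
drive_tool([
  {"dx":0.5,"dy":0.87,"dz":0,"yaw":0},
  {"dx":0.5,"dy":0.87,"dz":0,"yaw":0},
  {"dx":0.7,"dy":1.21,"dz":0,"yaw":0},
  {"dx":0.7,"dy":1.21,"dz":0,"yaw":0},
  {"dx":0.7,"dy":1.21,"dz":0,"yaw":0},
])

```text
t: 13.45
eef_pos: [453.6, -32.9, 48.3]
tcp_rot: [-3.141, 0.001, 1.04]
ft_force: [-0.3, 0.1, -0.9]
opening: 0.187
```

Emit:
drive_tool([
  {"dx":0.8,"dy":1.4,"dz":0,"yaw":0},
  {"dx":0.8,"dy":1.4,"dz":0,"yaw":0},
  {"dx":0,"dy":0,"dz":0,"yaw":0},
])

```text
t: 13.7
eef_pos: [455.6, -29.9, 48.3]
tcp_rot: [-3.141, 0.0, 1.04]
ft_force: [-0.8, 0.2, -1.8]
opening: 0.186
```

```bash
python3 - <<'E'
from h import *
s=env.state();f=np.array(s["ft_force"]);print(s["t"],np.round(s["eef_pos"],1),np.round(f,2),f@[.501,.865,0],np.round(s["moment"],3))
a=save("wrist","pics/w12.png")
cv2.imwrite("pics/w12c.png",cv2.resize(a[:100,220:420,::-1],None,fx=4,fy=4))
E
```

```text
13.7 [455.6 -29.9  48.3] [-0.79  0.19 -1.78] -0.2355563973858346 [-0.096 -0.039 -0.049]
```

View pics/w12c.png

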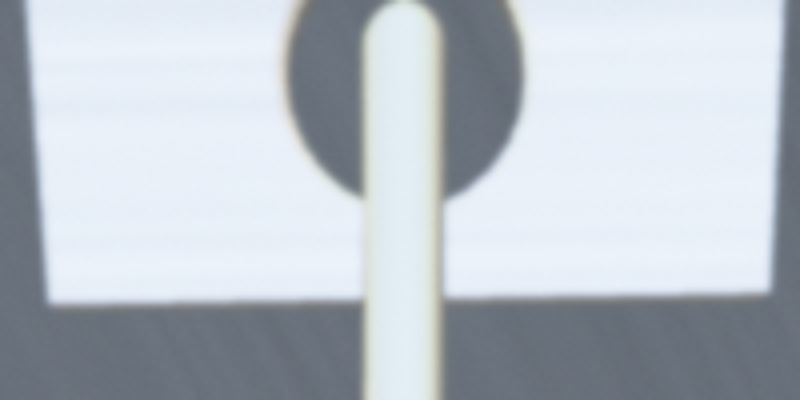

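Tip free, mid-hole, with no load. Lifting straight up.

Emit:
drive_tool([
  {"dx":0,"dy":0,"dz":8,"yaw":0},
  {"dx":0,"dy":0,"dz":14,"yaw":0},
  {"dx":0,"dy":0,"dz":16,"yaw":0},
  {"dx":0,"dy":0,"dz":18,"yaw":0},
  {"dx":0,"dy":0,"dz":16,"yaw":0},
])

```text
t: 14.17
eef_pos: [455.5, -30.1, 121.8]
tcp_rot: [3.141, -0.0, 1.039]
ft_force: [0.4, -0.1, -2.4]
opening: 0.189
```

Emit:
drive_tool([
  {"dx":0,"dy":-20,"dz":0,"yaw":0},
  {"dx":2,"dy":-30,"dz":0,"yaw":-5},
  {"dx":3,"dy":-30,"dz":0,"yaw":-6.5},
  {"dx":3,"dy":-30,"dz":0,"yaw":-6.5},
  {"dx":3,"dy":-30,"dz":0,"yaw":-6.5},
])

```text
t: 14.58
eef_pos: [466.4, -171.5, 121.1]
tcp_rot: [3.141, -0.0, 0.606]
ft_force: [0.8, 0.0, -1.2]
opening: 0.188
```

Emit:
drive_tool([
  {"dx":3,"dy":-30,"dz":0,"yaw":-6.5},
  {"dx":3,"dy":-30,"dz":0,"yaw":-6.5},
  {"dx":3,"dy":-30,"dz":0,"yaw":-6.5},
  {"dx":3,"dy":-30,"dz":0,"yaw":-6.5},
  {"dx":3,"dy":-28,"dz":0,"yaw":-6.5},
])

```text
t: 15.0
eef_pos: [481.3, -319.8, 121.0]
tcp_rot: [3.141, 0.0, 0.038]
ft_force: [-0.2, 0.6, -1.5]
opening: 0.184
```

Emit:
drive_tool([
  {"dx":1,"dy":-15,"dz":0,"yaw":-5},
  {"dx":0,"dy":-5,"dz":0,"yaw":-1.5},
  {"dx":0,"dy":0,"dz":0,"yaw":0},
])

```text
t: 15.25
eef_pos: [482.2, -338.8, 120.5]
tcp_rot: [-3.142, 0.0, -0.07]
ft_force: [0.3, -0.1, -1.8]
opening: 0.187
```

```bash
python3 - <<'E'
from h import *
s=env.state();f=np.array(s["ft_force"]);print(s["t"],np.round(s["eef_pos"],1),np.degrees(s["tcp_rot"][2]),np.round(f,2),s["opening"])
E
```

```text
15.25 [ 482.2 -338.8  120.5] -4.0141593107013644 [ 0.34 -0.06 -1.82] 0.1872366330228134
```

Emit:
drive_tool([
  {"dx":0.2,"dy":0.4,"dz":-16,"yaw":0},
  {"dx":0,"dy":0,"dz":-20,"yaw":0},
  {"dx":0,"dy":0,"dz":-18,"yaw":0},
  {"dx":0,"dy":0,"dz":-10,"yaw":0},
  {"dx":0,"dy":0,"dz":0,"yaw":0},
])

```text
t: 15.67
eef_pos: [482.0, -336.0, 54.8]
tcp_rot: [-3.139, 0.003, -0.066]
ft_force: [-1.9, 0.3, -1.3]
opening: 0.185
```

```bash
python3 - <<'E'
from h import *
s=env.state();print(s["t"],np.round(s["eef_pos"],1),np.round(s["ft_force"],2))
a=save("wrist","pics/w13.png");b=save("side","pics/s13.png")
cv2.imwrite("pics/s13c.png",cv2.resize(b[130:250,270:430,::-1],None,fx=5,fy=5))
E
```

```text
15.6667 [ 482.  -336.    54.8] [-1.9   0.34 -1.26]
```

View pics/w13.png

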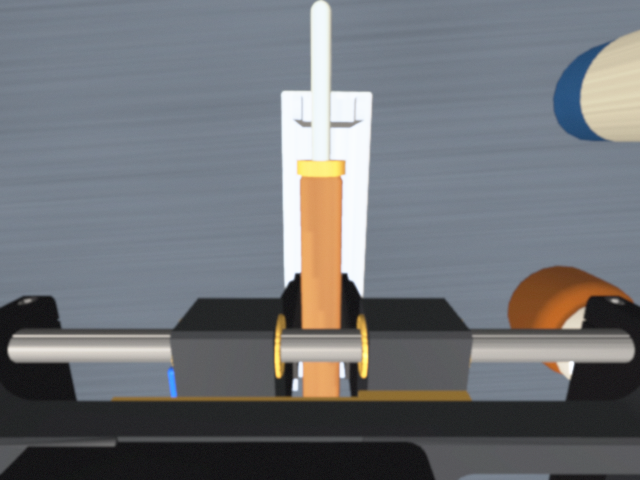

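View pics/s13c.png

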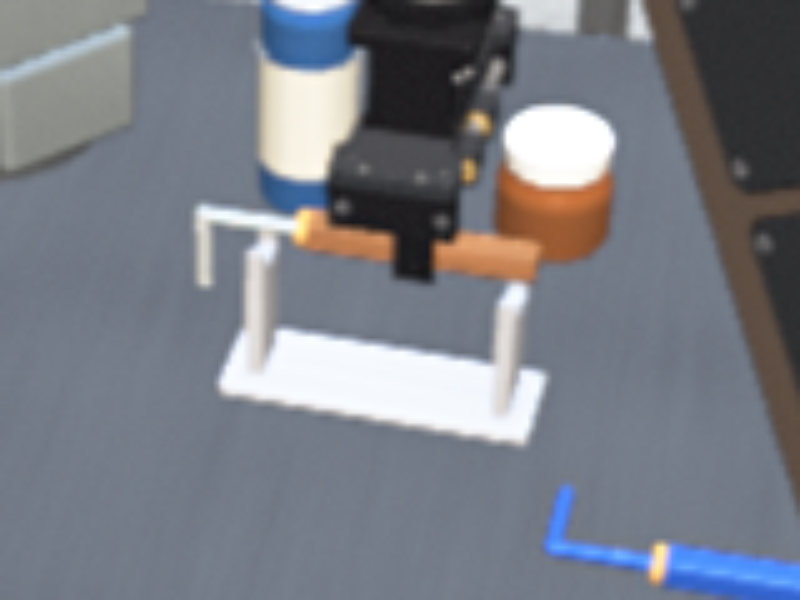

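The hook is level above its forks and lined up (rod at column 320, fork gap about 303–355 in the wrist view). I'll let it settle and go down slowly.

Emit:
drive_tool([
  {"dx":0,"dy":0,"dz":0,"yaw":0},
  {"dx":0,"dy":0,"dz":-4,"yaw":0},
  {"dx":0,"dy":0,"dz":-4,"yaw":0},
  {"dx":0,"dy":0,"dz":-4,"yaw":0},
  {"dx":0,"dy":0,"dz":0,"yaw":0},
])

```text
t: 16.18
eef_pos: [482.5, -337.5, 43.6]
tcp_rot: [-3.141, 0.001, -0.069]
ft_force: [-0.5, -0.6, -1.7]
opening: 0.19
```

Emit:
drive_tool([
  {"dx":0,"dy":0,"dz":-3,"yaw":0},
  {"dx":0,"dy":0,"dz":-2,"yaw":0},
  {"dx":0,"dy":0,"dz":0,"yaw":0},
  {"dx":0,"dy":0,"dz":0,"yaw":0},
])

```text
t: 16.52
eef_pos: [482.8, -337.7, 39.3]
tcp_rot: [-3.142, 0.0, -0.069]
ft_force: [-0.2, 0.5, -0.8]
opening: 0.187
```

Emit:
drive_tool([
  {"dx":-0.4,"dy":-0.7,"dz":-2,"yaw":0},
  {"dx":0,"dy":0,"dz":-1.5,"yaw":0},
  {"dx":0,"dy":0,"dz":0,"yaw":0},
  {"dx":0,"dy":0,"dz":0,"yaw":0},
])

```text
t: 16.85
eef_pos: [482.4, -338.4, 35.8]
tcp_rot: [3.142, 0.0, -0.069]
ft_force: [-0.5, 0.1, -2.6]
opening: 0.188
```

Emit:
drive_tool([
  {"dx":0,"dy":0,"dz":-0.4,"yaw":0},
  {"dx":0,"dy":0,"dz":0,"yaw":0},
  {"dx":0,"dy":0,"dz":0,"yaw":0},
])

```text
t: 17.1
eef_pos: [482.4, -338.4, 35.5]
tcp_rot: [3.141, -0.0, -0.069]
ft_force: [-0.3, -0.1, -1.5]
opening: 0.188
```

Emit:
drive_tool([
  {"dx":0,"dy":0,"dz":-0.5,"yaw":0},
  {"dx":0,"dy":0,"dz":0,"yaw":0},
  {"dx":0,"dy":0,"dz":0,"yaw":0},
])

```text
t: 17.35
eef_pos: [482.4, -338.4, 35.4]
tcp_rot: [3.141, -0.0, -0.069]
ft_force: [-1.1, 1.4, 5.3]
opening: 0.189
```

Seated: upward force has appeared at the original height. Open to let go, only as wide as needed, then rise.

Emit:
drive_tool([
  {"dx":0,"dy":0,"dz":0.3,"yaw":0},
  {"dx":0,"dy":0,"dz":0,"yaw":0},
  {"dx":0,"dy":0,"dz":0,"yaw":0},
  {"dx":0,"dy":0,"dz":0,"yaw":0},
  {"dx":0,"dy":0,"dz":0,"yaw":0},
], grip=0.55)

```text
t: 17.77
eef_pos: [482.4, -338.4, 35.2]
tcp_rot: [3.142, 0.0, -0.069]
ft_force: [-0.2, -1.1, -1.4]
opening: 0.481
```

Emit:
drive_tool([
  {"dx":0,"dy":0,"dz":0,"yaw":0},
  {"dx":0,"dy":0,"dz":0,"yaw":0},
  {"dx":0,"dy":0,"dz":10,"yaw":0},
  {"dx":0,"dy":0,"dz":20,"yaw":0},
  {"dx":0,"dy":0,"dz":30,"yaw":0},
])

```text
t: 18.18
eef_pos: [481.5, -337.7, 94.7]
tcp_rot: [-3.139, 0.003, -0.069]
ft_force: [0.3, -0.2, -0.6]
opening: 0.55
```

Emit:
drive_tool([
  {"dx":0,"dy":0,"dz":35,"yaw":0},
  {"dx":0,"dy":0,"dz":35,"yaw":0},
  {"dx":0,"dy":0,"dz":20,"yaw":0},
  {"dx":0,"dy":0,"dz":0,"yaw":0},
])

```text
t: 18.52
eef_pos: [483.8, -339.5, 190.8]
tcp_rot: [3.137, -0.006, -0.069]
ft_force: [-0.0, 0.4, -0.2]
opening: 0.55
```

```bash
python3 - <<'E'
from h import *
s=env.state();print(s["t"],np.round(s["eef_pos"],1),np.round(s["ft_force"],2),s["opening"])
a=save("wrist","pics/w14.png");b=save("side","pics/s14.png");save("top","pics/t14.png")
im=a[:,:,::-1].copy(); hsv=cv2.cvtColor(im,cv2.COLOR_BGR2HSV)
m=((hsv[...,0]<25)&(hsv[...,1]>110)).astype(np.uint8); m[:,:285]=0;m[:,345:]=0
c=[(np.mean(np.where(m[y])[0]),y) for y in range(150,260,5)]
P=np.array([back("wrist",p,94) for p in c]); f=np.polyfit(P[:,0],P[:,1],1)
print("yaw",np.degrees(np.arctan(f[0])),"y at 482",np.polyval(f,482))
E
```

```text
18.5167 [ 483.8 -339.5  190.8] [-0.05  0.4  -0.25] 0.5497177210611396
 ** On entry to DLASCL parameter number  4 had an illegal value
 ** On entry to DLASCL parameter number  4 had an illegal value
 ** On entry to DLASCL parameter number  4 had an illegal value
 ** On entry to DLASCL parameter number  4 had an illegal value
 ** On entry to DLASCL parameter number  5 had an illegal value
 ** On entry to DLASCL parameter number  4 had an illegal value
  return _methods._mean(a, axis=axis, dtype=dtype,
  ret = ret.dtype.type(ret / rcount)
Traceback (most recent call last):
numpy.linalg.LinAlgError: SVD did not converge in Linear Least Squares
```

View pics/w14.png

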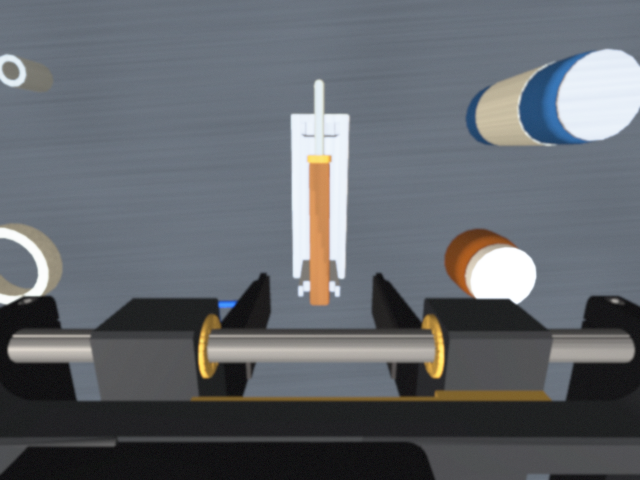

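View pics/s14.png

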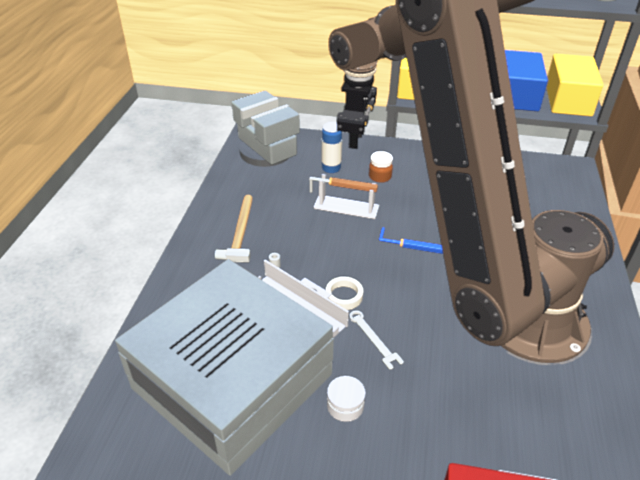

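View pics/t14.png

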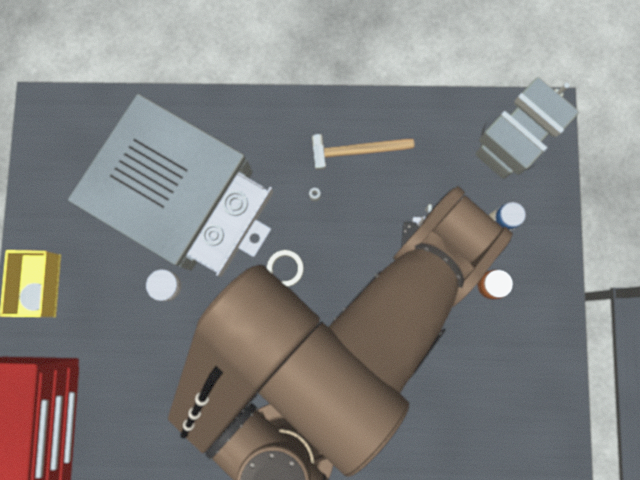

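The hook is back in its rest in the same place in the side and wrist views. The tray is out, hole at (254,239) in the top view, with the rings seated, and the bystanders haven't moved. Handing in.

```bash
python3 -c "
from h import *
print(env.job_done(), env.state()['t'])"
```

```text
the job is handed in; nothing more can be done
the job is handed in; nothing more can be done
```

The tray is drawn out onto its stop, and the pull hook is back in its rest at the pose I took it from. The job was handed in at about 18.7 s of the 69 s allowed.

- **Pull:** The tray slid with about 3.5 N of drag. The highest reading was about 12 N when it met the stop, and it held steady at about 8.7 N before I eased off. That is firm on the stop and under the 20 N limit. Forces were only read at the end of each move, so a brief peak between readings would not show, but I kept the last steps small to rule out reaching 20 N.
- **Final pictures:** The tray is out with both rings seated, the hook lies level in both forks, and the bystanders and the blue look-alike look unmoved.
- **Finger length disagreed:** The fingertips showed about 30 mm higher than the reported tool position. My first grip closed above the handle without any force showing. I found this in the pictures, went lower and gripped properly.
- **Checks that failed:** My last numeric fit of the hook's angle in the rest gave no result, because the colour mask was empty. The network's side-view position for the hole was about 10 mm off the top view, so I did not use it. I relied on the pictures and the other measurements instead.
- **Recoil:** After I eased off, the bumper probably pushed the tray back a few millimetres. I did not measure this.

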